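# Stack the flat cartons on the sloping rack

### The job

Stack the two long flat cartons on the sloping steel rack, one on top of the other, each lying flush with the slope with a short end pushed down against the backstop and centred across the rack's width. Leave the short, tall carton where it stands.

Things in the scene. Friction and masses are not known exactly. Their poses are not given: they have to be found in the camera images.
- rack: Steel rack on wire legs, fixed. Origin on the table under its middle; x is level, from open front to backstop, y across. Slope plate 140 long x 130 wide mm, no side walls, falls 15 degrees from the front (58 mm up) towards +x to a backstop square to it, as wide, 81 mm high. Legs reach +102 mm in x. Cartons do not slide down it by themselves.
- slope_foot (a point): Middle of the line where the slope surface meets the backstop's face (65 mm in +x of the rack's origin, 22 mm above the table). x points down along the slope into the backstop, z square to the slope (up, leaning 15 degrees to the backstop side), y across the rack. The slope plate lies from x = 0 to -140 mm.
- carton_a: flat brown cardboard carton with a paper tape strip along its top, 110 long (its x) x 62 wide (its y) x 45 high (its z) mm, about 0.15 kg, rigid and full; one of an identical pair. It lies flat on the table. Origin: centre of its underside. Its two ends are alike, so either may go first.
- carton_b: flat brown cardboard carton with a paper tape strip along its top, 110 long (its x) x 62 wide (its y) x 45 high (its z) mm, about 0.15 kg, rigid and full; one of an identical pair. It lies flat on the table. Origin: centre of its underside. Its two ends are alike, so either may go first.
- carton_odd: The bystander: a shorter and taller carton of the same cardboard, 66 (x) x 62 (y) x 60 (z) mm, standing on the table. Origin: centre of its underside. To be left alone.
Not all that is in view belongs to the job. Leave any turquoise or yellow look-alike of the carton_b alone.

How it is judged:
By the outcome, as a careful person would: the job done as asked, in the order asked, and still so for the second after the job is handed in, with the robot touching nothing.
It also fails if it takes over 53 s, if anything falls off the work surface, if the arm or the gripper's body presses on something with over 40 N, if the wrist force passes 120 N, or if a joint passes its speed limit or range.

### The arm

A 6-joint arm with a two-finger parallel gripper is mounted at the origin on a cart in front of the work surface, level with it; the furniture and walls round the work are solid. World frame = base frame: x ahead of the robot, y to its left, z up, the work surface at z = 0. Lengths are in m, angles in rad, forces in N, time in s.
With the tool pointing down it reaches from about 0.375 to 0.9 m from the base axis. Payload 3.1 kg.
Tool frame: the origin (TCP) lies at the very end of the fingers, on their centre line; the grasp point (between the pads) lies robot.grasp_offset behind it (robot.grasp_offset is the distance from the TCP to the grasp point, in m); z points along the fingers, y is the direction in which the jaws open and shut (so a half turn about z gives the same grasp; the last joint's range is limited). The gripper opens to 87 mm and grips with 3 to 60 N. Pads are 19 mm wide; open, the fingers measure 117 mm over their backs; the gripper's body (75 mm by 190 mm) begins 51 mm behind the grasp point.
Start: joints at [-1.353, 0.527, 1.433, -0, 1.181, -0.178], TCP at [0.241, -0.577, 0.223] pointing down, gripper open.
Joint ranges: [-3.08, 3.08], [-0.75, 2.2], [0.22, 2.44], [-1.43, 4.57], [0, 2.65], [-2.85, 2.85]. Speed limits (rad/s): [2.79, 2.79, 3.14, 3.14, 3.14, 3.14].

### API

Orientations are given as a unit quaternion [x, y, z, w].
In Python, from rig import robot gives the robot as it stands.
- The arm moves only by the tool drive_tool, never from a script. Its argument "targets" is one flat list of numbers, 6 for each row, row after row: the shift along the tool's x, y, z in cm, then the turn, a rotation vector about the tool's x, y, z in degrees. A call has 1 to 12 rows; each row is the pose to reach, as a shift and turn from the pose commanded when the call began, along the tool's axes at that moment; what a row does not reach only later rows make up. A row lasts 1/12 s, in which the tool goes at most 41.7 mm and 7.16 degrees, less where a joint would pass 70% of its speed; a pose out of reach is approached as far as the arm can. A call with a gripper value outside its range is refused whole. "grip" is the gripper command: -1 is fully open, 1 is shut, values between are in proportion, set as the call begins (left out, the last holds). The fingers move at their own pace and stop on an object; "squeeze" is the grip in N (left out, the last holds). Time passes only in rows, so rows that repeat a pose let the fingers close. It gives the time, the measured TCP pose, the force and the opening at its end, in the units of the state.
- robot.get_obs(): the state, without advancing time (a new reading comes with each control period).
- robot.camera(name): name is "scene" or "top" or "wrist"; returns (picture, depth): 400x640x3 uint8, red, green, blue; 400x640 float32, m along the optical axis (not along the pixel's ray), 0 where there is no reading.
- robot.calibration(name): a dict with "mtx" (3x3 intrinsics, pixels), "distortion" ([k1, k2, p1, p2, k3] as OpenCV has them; the pictures are not rectified), "R" (3x3) and "t" (3): a world point X has camera coordinates R X + t; the wrist camera has in their place "hand_eye" (4x4, takes a point from camera to tool coordinates, whose origin is the TCP and whose axes are the flange's). Camera axes: x right, y down, z forward; pixel columns grow to the right and rows downward; lengths in m; the calibration is good to about 2 mm. A picture is of the moment at which its call begins: read the wrist's pose just before it. calibration takes no time and is no camera call.
- robot.hand_in(): hands the job in, once; it reports no verdict.
The state is a dict: "time": time; "q": joint angles; "joint_velocities": joint speeds; "joint_torque": joint torques, N m; "position": TCP position; "tool_rot": TCP orientation; "ft_force": force on the tool from outside, world axes, zero at the start; "moment": the same for the moment, N m; "grip_width": finger opening in m.
Only numpy, scipy, OpenCV 4.12 (cv2) and the standard library are available. Lean on these libraries where they do the work, as an engineer would, in place of code of your own. Each camera call takes 0.05 s, during which the arm holds its last target.

## Working session

There is one attempt and no reset: what is moved stays moved. The work goes in short steps, Python scripts to look and compute and a tool call to move; the robot and the scene stay as the last step left them, time stands still between calls to the robot, and variables do not carry over. Pictures are saved under pics/ and viewed, and the job is handed in when it is done.

Besides the shell and the picture viewer there is one more tool, called after "Call:" as name(argument=value, ...) on one line, values as JSON. drive_tool: Moves the arm, as the interface text tells. Its arguments: {"type":"object","properties":{"targets":{"type":"array","items":{"type":"number"}},"grip":{"type":"number"},"squeeze":{"type":"number"}},"required":["targets"]}

```bash
ls; mkdir -p pics
python3 - <<'E'
from rig import robot
import cv2,numpy as np
print(robot.get_obs(), robot.grasp_offset)
for n in ["scene","top"]:
    p,d=robot.camera(n); np.savez(f"pics/{n}0.npz",p=p,d=d); cv2.imwrite(f"pics/{n}0.png",p[:,:,::-1])
    c=robot.calibration(n); print(n,c)
print(robot.calibration("wrist"))
E
```

```text
pics
{'time': 0.0, 'q': array([-1.35346069e+00,  5.28469269e-01,  1.43390745e+00,  8.59403055e-06,
        1.18139613e+00, -1.78477046e-01]), 'joint_velocities': array([-0.00070704, -0.0013352 , -0.00102565, -0.00111058, -0.00064907,
       -0.00135411]), 'joint_torque': array([-2.01162334e-04, -4.40045035e+01, -1.76589310e+01,  6.32855552e-02,
        5.84521727e-02, -1.53975193e-04]), 'position': array([ 0.24085521, -0.57592873,  0.2215681 ]), 'tool_rot': array([ 9.80480114e-01,  1.96615253e-01, -1.72057500e-05, -1.08997162e-03]), 'ft_force': array([ 0.56010189, -0.02131979,  0.18198292]), 'moment': array([-0.00550901, -0.02379946,  0.02785206]), 'grip_width': 0.08690018676963994} 0.0187
scene {'mtx': array([[517.24692878,   0.        , 322.855722  ],
       [  0.        , 517.24692878, 203.51071983],
       [  0.        ,   0.        ,   1.        ]]), 'distortion': array([-0.04816731,  0.        ,  0.        ,  0.        ,  0.        ]), 'R': array([[ 8.65177537e-01, -5.01465061e-01,  7.88580562e-04],
       [-2.92950053e-01, -5.06701711e-01, -8.10822818e-01],
       [ 4.06998889
[... 449 characters left out ...]
],
       [ 0.12479625,  0.0234141 , -0.99190608]]), 't': array([-0.34101386,  0.49359861,  1.43545829])}
{'mtx': array([[321.46876588,   0.        , 319.05093825],
       [  0.        , 321.46876588, 198.80043629],
       [  0.        ,   0.        ,   1.        ]]), 'distortion': array([0.0140176, 0.       , 0.       , 0.       , 0.       ]), 'hand_eye': array([[-2.03650315e-07, -9.52715154e-01, -3.03864829e-01,
         8.47207624e-02],
       [ 9.99999999e-01,  1.52025897e-05, -4.83352677e-05,
         9.41592387e-05],
       [ 5.06692743e-05, -3.03864829e-01,  9.52715153e-01,
        -1.61782623e-01],
       [ 0.00000000e+00,  0.00000000e+00,  0.00000000e+00,
         1.00000000e+00]])}
```

View pics/scene0.png

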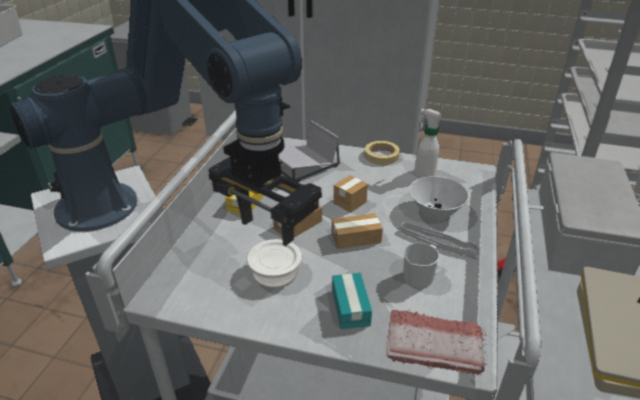

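View pics/top0.png

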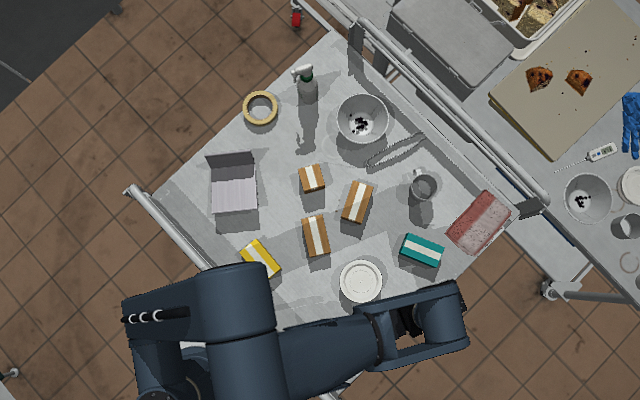

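The top picture shows brown cartons at (357,202), (316,236) and (312,178), which is shorter. There's also a teal look-alike at (422,250), a yellow one at (260,258), and the rack at (233,185) with its backstop on the far side. By the description, the pair is the two long brown ones. I'll measure them and check a crop.

```bash
cat > h.py <<'E'
import numpy as np,cv2
from rig import robot
from scipy.spatial.transform import Rotation as Ro
def cloud(name,d,pose=None):
    c=robot.calibration(name); h,w=d.shape
    u,v=np.meshgrid(np.arange(w),np.arange(h))
    n=cv2.undistortPoints(np.stack([u,v],-1).reshape(-1,1,2).astype(np.float64),c["mtx"],c["distortion"]).reshape(h,w,2)
    X=np.dstack([n[...,0]*d,n[...,1]*d,d])
    if name=="wrist":
        H=c["hand_eye"]; R=Ro.from_quat(pose["tool_rot"]).as_matrix()
        X=X@H[:3,:3].T+H[:3,3]; return X@R.T+pose["position"]
    return (X-c["t"])@c["R"]
def ray(name,uv,z,pose=None):
    c=robot.calibration(name)
    n=cv2.undistortPoints(np.array(uv,float).reshape(-1,1,2),c["mtx"],c["distortion"]).reshape(-1,2)
    r=np.c_[n,np.ones(len(n))]
    if name=="wrist":
        H=c["hand_eye"];R=Ro.from_quat(pose["tool_rot"]).as_matrix()
        D=r@H[:3,:3].T@R.T; o=R@H[:3,3]+pose["position"]
    else: D=r@c["R"]; o=-c["R"].T@c["t"]
    return o+D*((z-o[2])/D[:,2])[:,None]
E
python3 - <<'E'
from h import *
f=np.load("pics/top0.npz"); p,d=f["p"],f["d"]
P=cloud("top",d)
cv2.imwrite("pics/crop0.png",cv2.resize(p[130:290,190:450,::-1],None,fx=3,fy=3,interpolation=cv2.INTER_CUBIC))
# tabletop check
print("table z", np.median(P[270:285,320:335,2]), np.median(P[210:240,270:290,2]))
for nm,(u,v) in dict(right=(357,202),left=(316,236),odd=(312,178),yel=(260,258),teal=(422,250)).items():
    z0=np.median(P[v-3:v+4,u-3:u+4,2])
    m=(abs(P[...,2]-z0)<.006).astype(np.uint8)
    n,l=cv2.connectedComponents(m,connectivity=4); mm=l==l[v,u]
    q=P[mm]; r=cv2.minAreaRect((q[:,:2]*1000).astype(np.float32)); 
    bx=cv2.boxPoints(r)
    print(nm,"z",z0.round(4),"c",np.round(r[0],1),"size",np.round(r[1],1),"ang",round(r[2],1),mm.sum())
# rack
sub=P[140:225,195:265].reshape(-1,3); 
for v in range(145,222,6): print(v,[tuple(np.round(P[v,u]*1000).astype(int)) for u in (205,215,233,250,257)])
E
```

```text
table z -0.0013034482903685537 -0.001362417720820379
right z 0.0435 c [ 521.5 -447.5] size [ 61.4 112.2] ang 72.4 816
left z 0.045 c [ 423.8 -332.9] size [110.3  61.8] ang 13.9 818
odd z 0.0584 c [ 586.6 -316.9] size [67.6 61.5] ang 16.9 493
yel z 0.0446 c [ 351.6 -177.7] size [110.3  62.5] ang 41.5 610
teal z 0.0438 c [ 388.3 -630.4] size [110.5  62.7] ang 67.5 841
145 [(np.int64(689), np.int64(2), np.int64(-4)), (np.int64(687), np.int64(-30), np.int64(6)), (np.int64(688), np.int64(-84), np.int64(4)), (np.int64(689), np.int64(-134), np.int64(2)), (np.int64(689), np.int64(-155), np.int64(3))]
151 [(np.int64(671), np.int64(1), np.int64(-5)), (np.int64(671), np.int64(-29), np.int64(-2)), (np.int64(647), np.int64(-103), np.int64(99)), (np.int64(650), np.int64(-148), np.int64(88)), (np.int64(672), np.int64(-155), np.int64(-1))]
157 [(np.int64(630), np.int64(-24), np.int64(95)), (np.int64(634), np.int64(-49), np.int64(83)), (np.int64(637), np.int64(-98), np.int64(71)), (np.int64(640), np.int64(-144), np.int64(58)), (np.int64(654), np.int64(-156), np.int64(-1))]
163 [(np.int64(634), np.int
[... 1628 characters left out ...]
(np.int64(509), np.int64(-8), np.int64(-1)), (np.int64(503), np.int64(-49), np.int64(51)), (np.int64(503), np.int64(-100), np.int64(52)), (np.int64(504), np.int64(-149), np.int64(55)), (np.int64(511), np.int64(-161), np.int64(2))]
211 [(np.int64(491), np.int64(-8), np.int64(-3)), (np.int64(485), np.int64(-51), np.int64(57)), (np.int64(486), np.int64(-102), np.int64(57)), (np.int64(493), np.int64(-142), np.int64(6)), (np.int64(494), np.int64(-161), np.int64(1))]
217 [(np.int64(474), np.int64(-8), np.int64(-5)), (np.int64(475), np.int64(-38), np.int64(-6)), (np.int64(475), np.int64(-92), np.int64(1)), (np.int64(476), np.int64(-141), np.int64(-2)), (np.int64(477), np.int64(-161), np.int64(-5))]
```

View pics/crop0.png

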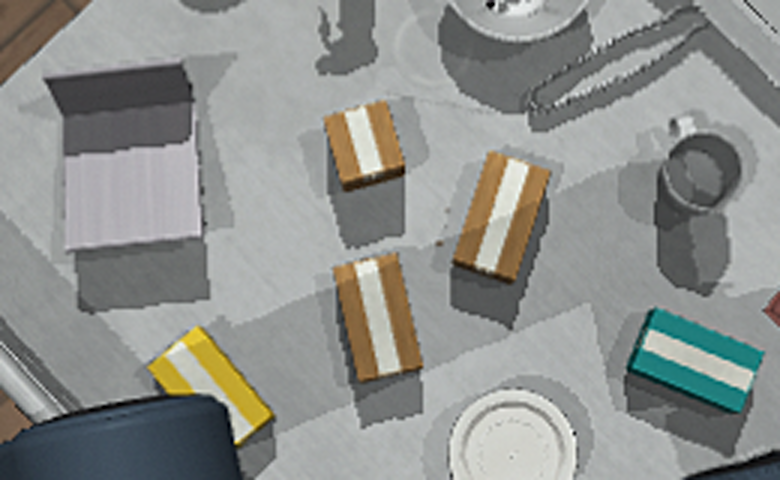

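The crop confirms it. The long brown cartons are at (512,215) and (377,317) in the crop, the squarer one at (365,145) is the bystander, and the coloured ones are left alone. Next I'll fit the rack.

Run:
```python
from h import *
f=np.load("pics/top0.npz"); p,d=f["p"],f["d"]
P=cloud("top",d)
m=np.zeros(d.shape,bool); m[140:225,200:262]=True
m&=(P[...,2]>.012)&(P[...,2]<.12)&(d>0)
q=P[m]
sl=q[(q[:,0]<.605)&(q[:,0]>.48)]
A=np.c_[sl[:,:2],np.ones(len(sl))]; c=np.linalg.lstsq(A,sl[:,2],rcond=None)[0]
print("plane",c,"tilt",np.degrees(np.arctan(np.hypot(c[0],c[1]))),"downhill yaw",np.degrees(np.arctan2(-c[1],-c[0])),"res",(A@c-sl[:,2]).std())
r=cv2.minAreaRect((sl[:,:2]*1000).astype(np.float32)); print("slope rect",r)
# edges per row via depth mask
L=[];Rr=[]
for v in range(172,208):
    us=np.where(m[v])[0]
    if len(us)>30: L.append(P[v,us[0],:2]);Rr.append(P[v,us[-1],:2])
for E_ in (L,Rr):
    E_=np.array(E_); k=np.polyfit(E_[:,0],E_[:,1],1); rs=E_[:,1]-np.polyval(k,E_[:,0]); g=abs(rs)<.003; k=np.polyfit(E_[g,0],E_[g,1],1)
    print("edge yaw",np.degrees(np.arctan(k[0])),"y at x=.5,.6",np.polyval(k,[.5,.6]))
bs=q[(q[:,0]>.62)]; print("backstop",bs.min(0),bs.max(0))
A=np.c_[bs[:,1:],np.ones(len(bs))]; cc=np.linalg.lstsq(A,bs[:,0],rcond=None)[0];print("x=",cc, (A@cc-bs[:,0]).std())
# front corners & backstop in image zoom
cv2.imwrite("pics/rack0.png",cv2.resize(p[140:225,195:265,::-1],None,fx=8,fy=8,interpolation=cv2.INTER_CUBIC)[:600])
f=np.load("pics/scene0.npz"); cv2.imwrite("pics/rack1.png",cv2.resize(f["p"][110:190,260:350,::-1],None,fx=7,fy=7,interpolation=cv2.INTER_CUBIC))
```

```text
plane [-0.26339839 -0.03504082  0.18191333] tilt 14.880711287690877 downhill yaw 7.577765907612737 res 0.0029743393332028996
slope rect ((548.3722534179688, -96.81526184082031), (127.29130554199219, 129.42628479003906), 7.072723388671875)
edge yaw 8.240223079890157 y at x=.5,.6 [-0.04120794 -0.02672605]
edge yaw 7.343635443797398 y at x=.5,.6 [-0.16672966 -0.15384194]
backstop [ 0.62015671 -0.15097758  0.01393426] [ 0.66222215 -0.02041998  0.10527762]
x= [-0.13362147  0.2696741   0.60534278] 0.0026413520031741554
```

View pics/rack0.png

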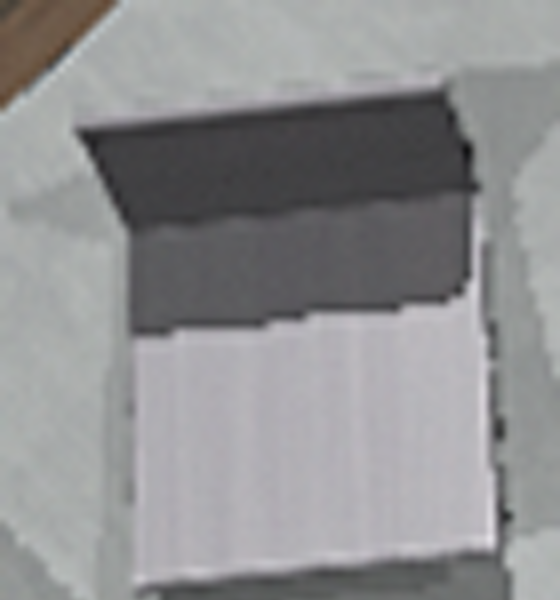

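View pics/rack1.png

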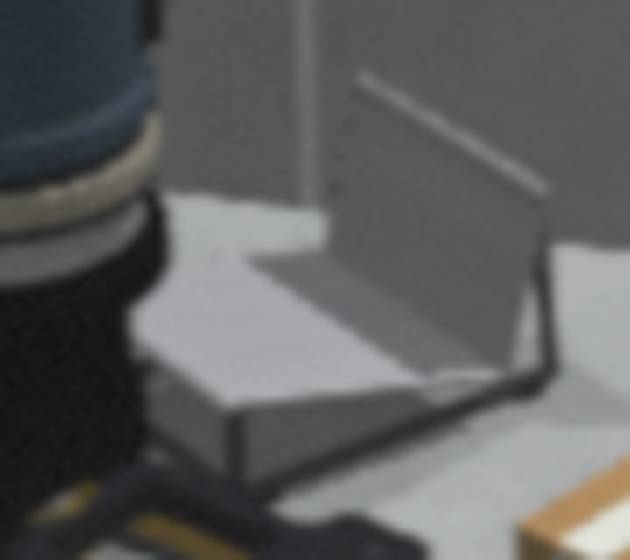

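Run:
```python
from h import *
o=np.array([195,140])-0.44
pts=dict(fl=((130,228),.022),fr=((471,188),.022),nl=((135,582),.058),nr=((496,548),.058),tl=((80,130),.100),tr=((448,90),.100))
W={k:ray("top",o+np.array(a)/8,z-0.001)[0] for k,(a,z) in pts.items()}
for k in W: print(k,(W[k]*1000).round(1))
for a,b in (("fl","fr"),("nl","nr"),("tl","tr")):
    v=W[a]-W[b]; print(a,b,np.linalg.norm(v)*1000,"yaw",np.degrees(np.arctan2(-v[0],v[1])),"mid",((W[a]+W[b])*500).round(1))
mf=(W["fl"]+W["fr"])/2; mn=(W["nl"]+W["nr"])/2; v=mf-mn; print("len",np.linalg.norm(v),"yaw",np.degrees(np.arctan2(v[1],v[0])))
```

```text
fl [614.5 -24.7  21. ]
fr [ 630.8 -148.9   21. ]
nl [481.  -40.9  57. ]
nr [ 495.1 -167.7   57. ]
tl [632.9 -23.8  99. ]
tr [ 648.3 -151.3   99. ]
fl fr 125.26139140175641 yaw 7.4693652002628665 mid [622.7 -86.8  21. ]
nl nr 127.59249573692311 yaw 6.354622873420416 mid [ 488.1 -104.3   57. ]
tl tr 128.44913520593298 yaw 6.903321801057699 mid [640.6 -87.6  99. ]
len 0.1404105788911164 yaw 7.375431074715042
```

```bash
cat >> h.py <<'E'
def tgt(yaw,pitch=0):
    return Ro.from_euler("z",yaw,degrees=True)*Ro.from_euler("y",pitch,degrees=True)*Ro.from_matrix(np.diag([1.,-1,-1]))
def delta(pos,yaw,pitch=0):
    o=robot.get_obs(); R=Ro.from_quat(o["tool_rot"])
    s=R.inv().apply(np.array(pos)-o["position"])*100
    r=(R.inv()*tgt(yaw,pitch)).as_rotvec(degrees=True)
    print("t",round(o["time"],2),"shift cm",s.round(2),"turn deg",r.round(2),"|s|",np.linalg.norm(s).round(1),"F",o["ft_force"].round(1))
E
python3 -c "
from h import *
delta([.424,-.333,.15],13.9)"
```

```text
t 0.1 shift cm [ 26.27 -15.35   7.21] turn deg [-0.11 -0.01  8.78] |s| 31.3 F [0.5 0.2 0.1]
```

Call:
drive_tool(targets=[26.3, -15.4, 7.2, 0, 0, 8.8, 26.3, -15.4, 7.2, 0, 0, 8.8, 26.3, -15.4, 7.2, 0, 0, 8.8, 26.3, -15.4, 7.2, 0, 0, 8.8, 26.3, -15.4, 7.2, 0, 0, 8.8, 26.3, -15.4, 7.2, 0, 0, 8.8, 26.3, -15.4, 7.2, 0, 0, 8.8, 26.3, -15.4, 7.2, 0, 0, 8.8, 26.3, -15.4, 7.2, 0, 0, 8.8, 26.3, -15.4, 7.2, 0, 0, 8.8, 26.3, -15.4, 7.2, 0, 0, 8.8], grip=-1, squeeze=20)

```text
time: 1.02
position: [0.4243, -0.3339, 0.1506]
tool_rot: [0.993, 0.121, -0.0, 0.0]
ft_force: [-0.1, -0.5, 0.7]
grip_width: 0.0872
```

```bash
cat >> h.py <<'E'
def snap(n):
    o=robot.get_obs(); p,d=robot.camera("wrist"); np.savez(f"pics/{n}.npz",p=p,d=d); cv2.imwrite(f"pics/{n}.png",p[:,:,::-1]); return o,p,d
E
python3 - <<'E'
from h import *
o,p,d=snap("w1"); print(o["time"],o["position"],Ro.from_quat(o["tool_rot"]).as_matrix().round(3))
P=cloud("wrist",d,o)
hsv=cv2.cvtColor(p,cv2.COLOR_RGB2HSV)
print("table z mode",np.median(P[...,2][(abs(P[...,2])<.01)]))
br=(P[...,2]>.036)&(P[...,2]<.052)
n,l,s,c=cv2.connectedComponentsWithStats(br.astype(np.uint8),connectivity=4)
for i in range(1,n):
    if s[i,4]>1500:
        q=P[l==i]; r=cv2.minAreaRect((q[:,:2]*1000).astype(np.float32)); print(c[i].round(),s[i,4],np.round(r[0],1),np.round(r[1],1),round(r[2],1),"z",np.median(q[:,2]).round(4), "col",p[l==i].mean(0).round())
E
```

```text
1.0167 [ 0.42428778 -0.33390905  0.15062549] [[ 0.971  0.24   0.   ]
 [ 0.24  -0.971 -0.001]
 [-0.     0.001 -1.   ]]
table z mode -0.0007647380480949872
[75.  9.] 2242 [ 513.7 -125.3] [25.  87.9] 15.1 z 0.0503 col [176. 168. 166.]
[486. 112.] 11206 [ 522.7 -447.5] [ 63.1 111. ] 73.0 z 0.0446 col [165. 141. 111.]
[319. 192.] 8515 [ 425.  -333.5] [110.3  62.2] 13.9 z 0.0446 col [178. 153. 120.]
[130. 220.] 7317 [ 352.3 -178.4] [111.4  64.4] 40.7 z 0.0445 col [195. 172.  97.]
[391. 332.] 2323 [ 307.1 -443.9] [40.7 89.5] 12.1 z 0.0437 col [215. 209. 195.]
```

View pics/w1.png

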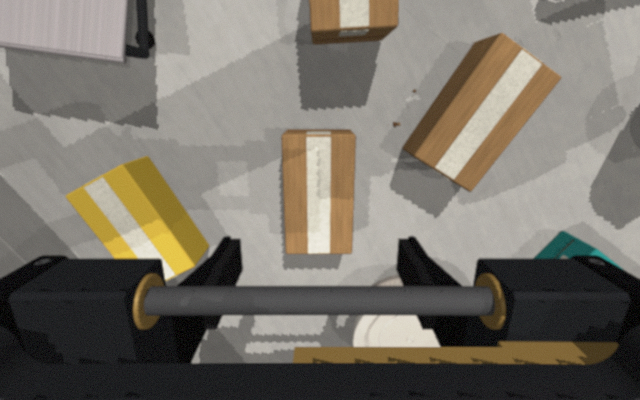

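The wrist view shows the carton at (319,192), right between the fingers, and both brown cartons agree with the top camera to about 1.5 mm. Now I'll descend.

```bash
python3 -c "
from h import *
delta([.4245,-.3333,.012],13.9)"
```

```text
t 1.07 shift cm [ 0.07 -0.12 13.88] turn deg [ 0.07 -0.01 -0.07] |s| 13.9 F [-0.   0.3  0.4]
```

Call:
drive_tool(targets=[0.1, -0.1, 4, 0, 0, 0, 0.1, -0.1, 8, 0, 0, 0, 0.1, -0.1, 11, 0, 0, 0, 0.1, -0.1, 13, 0, 0, 0, 0.1, -0.1, 13.9, 0, 0, 0, 0.1, -0.1, 13.9, 0, 0, 0])

```text
time: 1.57
position: [0.4236, -0.3325, 0.0098]
tool_rot: [0.993, 0.12, -0.001, -0.001]
ft_force: [-0.1, -0.7, 0.4]
grip_width: 0.0872
```

Call:
drive_tool(targets=[0, 0, 0, 0, 0, 0, 0, 0, 0, 0, 0, 0, 0, 0, 0, 0, 0, 0, 0, 0, 0, 0, 0, 0, 0, 0, 0, 0, 0, 0], grip=1, squeeze=20)

```text
time: 1.98
position: [0.4256, -0.3326, 0.0127]
tool_rot: [0.993, 0.121, 0.001, 0.001]
ft_force: [-0.6, 0.7, 6.8]
grip_width: 0.0621
```

```bash
cat >> h.py <<'E'
F=np.array([.622,-.0885,.0215]); YAW=7.3
S=(Ro.from_euler("z",YAW,degrees=True)*Ro.from_euler("y",15,degrees=True)).as_matrix()
def slope(x,y,n): return F+S@np.array([x,y,n])/1000
def where():
    o=robot.get_obs(); print("TCP in slope frame mm",(S.T@(o["position"]-F)*1000).round(1),"rot err",(Ro.from_quat(o["tool_rot"]).inv()*tgt(YAW,15)).as_rotvec(degrees=True).round(2),"F slope",(S.T@o["ft_force"]).round(1),"w",o["grip_width"].round(4),"t",round(o["time"],2))
E
python3 -c "
from h import *
p=slope(-80,0,100);print(p);delta(p,YAW,15)"
```

```text
[ 0.5710244  -0.09503012  0.13879811]
t 1.98 shift cm [ 19.83 -19.54 -12.63] turn deg [  0.99 -15.05   6.54] |s| 30.6 F [-0.6  0.7  6.8]
```

Call:
drive_tool(targets=[0, 0, -3, 0, 0, 0, 0, 0, -7, 0, 0, 0, 0, 0, -11, 0, 0, 0, 2, -2, -13.5, 0, 0, 0, 5, -5, -13.5, 0.2, -3, 1.3, 8, -8, -13.5, 0.4, -6, 2.6, 11, -11, -13.5, 0.6, -9, 4, 14, -14, -13, 0.8, -12, 5.2, 17, -17, -12.6, 1, -15, 6.5, 19.8, -19.5, -12.6, 1, -15, 6.5, 19.8, -19.5, -12.6, 1, -15, 6.5, 19.8, -19.5, -12.6, 1, -15, 6.5])

```text
time: 2.98
position: [0.5713, -0.0925, 0.1372]
tool_rot: [0.989, 0.066, -0.13, 0.008]
ft_force: [-1.0, -0.4, -2.0]
grip_width: 0.0623
```

Run:
```python
from h import *
where()
o,p,d=snap("w2"); where()
p,d=robot.camera("top"); np.savez("pics/top1.npz",p=p,d=d); cv2.imwrite("pics/top1.png",p[:,:,::-1])
```

```text
Traceback (most recent call last):
  File "h.py", line 35, in where
    o=robot.get_obs(); print("TCP in slope frame mm",(S.T@(o["position"]-F)*1000).round(1),"rot err",(Ro.from_quat(o["tool_rot"]).inv()*tgt(YAW,15)).as_rotvec(degrees=True).round(2),"F slope",(S.T@o["ft_force"]).round(1),"w",o["grip_width"].round(4),"t",round(o["time"],2))
                                                                                                                                                                                                                                 ^^^^^^^^^^^^^^^^^^^^^
AttributeError: 'float' object has no attribute 'round'
```

```bash
sed -i 's/o\["grip_width"\].round(4)/round(o["grip_width"],4)/' h.py
python3 - <<'E'
from h import *
where()
o,p,d=snap("w2"); where()
p,d=robot.camera("top"); np.savez("pics/top1.npz",p=p,d=d); cv2.imwrite("pics/top1.png",p[:,:,::-1])
E
```

```text
TCP in slope frame mm [-79.    2.5  98.6] rot err [-0.05  0.01  0.35] F slope [-0.5 -0.3 -2.2] w 0.0623 t 2.98
TCP in slope frame mm [-80.2   1.   98.5] rot err [-0.07  0.07  0.21] F slope [ 0.5 -0.4 -0.6] w 0.0618 t 3.03
```

View pics/w2.png

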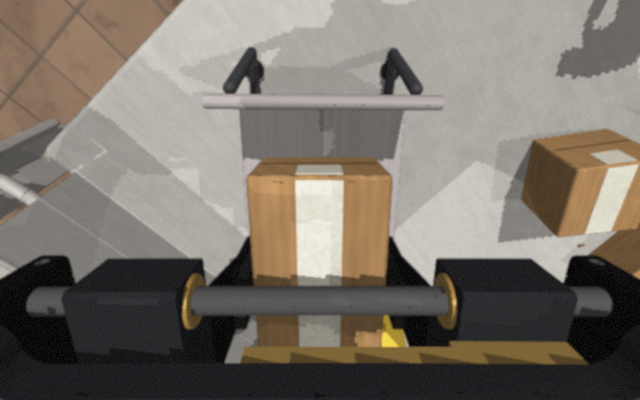

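View pics/top1.png

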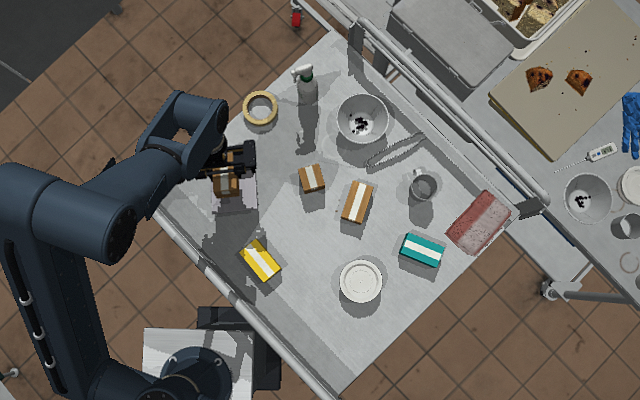

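The wrist view shows the carton in the jaws at (320,230), and the backstop's top bar runs level from about (203,101) to (444,102). I'll measure the offset between them.

```bash
cat >> h.py <<'E'
def slopecloud(o,d): return (cloud("wrist",d,o)-F)@S*1000
E
python3 - <<'E'
from h import *
f=np.load("pics/w2.npz"); p,d=f["p"],f["d"]; o=robot.get_obs()
Q=slopecloud(o,d)
# bar edges by colour gradient on rows
g=cv2.cvtColor(p,cv2.COLOR_RGB2GRAY).astype(int)
for v in (98,100,102,104): print(v,g[v,196:212],g[v,436:452],"depth",d[v,300].round(4),d[v,205:212:2].round(3))
for v in (96,99,102,105):
    dd=d[v]; us=np.where((dd>.1)&(dd<.225))[0]; us=us[(us>150)&(us<500)]
    if len(us): print(v,us[0],us[-1],Q[v,us[0]].round(1),Q[v,us[-1]].round(1),"mid y",((Q[v,us[0],1]+Q[v,us[-1],1])/2).round(2))
for v in (115,125,140): print(v,[Q[v,u].round(1) for u in (260,320,385)])
# carton top
for v in (190,210,230):
    us=np.where((Q[v,:,2]>120)&(Q[v,:,2]<140))[0]; us=us[(us>235)&(us<400)]
    if len(us): print("carton",v,us[0],us[-1],Q[v,us[0]].round(1),Q[v,us[-1]].round(1))
us=Q[165:178,318:322]; print("carton front end column", [Q[v,320].round(1) for v in range(155,185,3)])
E
```

```text
98 [183 184 178 182 179 182 188 191 192 191 192 191 194 190 193 190] [172 171 173 171 170 168 172 172 167 171 170 171 172 170 167 164] depth 0.1718 [0.171 0.172 0.171 0.17 ]
100 [181 181 182 179 179 182 187 189 189 190 191 191 191 190 195 190] [176 178 176 176 181 177 179 175 172 170 170 168 166 167 169 166] depth 0.1711 [0.173 0.172 0.173 0.172]
102 [180 179 180 178 179 179 179 178 184 182 180 181 182 181 181 181] [181 180 179 180 183 182 180 176 172 171 170 167 171 166 167 165] depth 0.1719 [0.171 0.171 0.172 0.171]
104 [181 181 180 181 180 176 169 166 166 166 168 164 160 166 166 166] [172 170 167 170 173 172 169 169 166 169 170 169 168 169 167 169] depth 0.1727 [0.171 0.172 0.    0.171]
96 202 443 [ 3.7 63.  78.8] [  3.9 -66.3  78.1] mid y -1.65
99 201 444 [ 2.2 63.3 80.2] [  2.4 -66.5  79.8] mid y -1.6
102 202 444 [ 0.7 62.5 81.3] [  0.9 -66.4  80.4] mid y -1.97
105 202 443 [-0.9 63.5 78.8] [ -0.6 -66.1  80.3] mid y -1.29
115 [array([-10.4,  46.5,   1.1]), array([-10.3,  -0.3,   0.9]), array([-10.3, -51.5,  -1.2])]
125 [array([-18.1,  47.1,  -0.1]), array([-18.1,  -0.4,  -1.1]), array([-17.9, -51.8,  -0.2])]
140 [array([-29.9,  47.8,  -0.1]), array([-29.8,  -0.4,  -0.4]), array([-29.7, -52.5,  -0. ])]
carton 190 246 391 [-33.9  31.  129.6] [-34.  -30.5 128.6]
carton 210 249 390 [-43.1  30.4 129. ] [-43.2 -30.8 128.4]
carton 230 249 389 [-53.2  31.4 127.4] [-52.1 -30.8 129.4]
carton front end column [array([-41.7,  -0.4,   0.9]), array([-27.1,  -0.3,  92.3]), array([-27. ,  -0.3, 100.9]), array([-27.2,  -0.3, 107.7]), array([-26.8,  -0.3, 116.3]), array([-26.7,  -0.3, 122.8]), array([-26.8,  -0.3, 128.2]), array([-28.2,  -0.3, 127.8]), array([-28.8,  -0.3, 130.4]), array([-29.9,  -0.3, 131.5])]
```

```bash
cat >> h.py <<'E'
F=F+S@np.array([0,-.0016,0])
E
python3 -c "
from h import *
where();delta(slope(-60,0,21),YAW,15)"
```

```text
TCP in slope frame mm [-80.9   1.6  98.4] rot err [-0.11  0.08  0.1 ] F slope [ 0.4  0.8 -1.5] w 0.0618 t 3.08
t 3.08 shift cm [2.1  0.18 7.74] turn deg [-0.11  0.08  0.1 ] |s| 8.0 F [-0.1  0.8 -1.6]
```

Call:
drive_tool(targets=[0.5, 0.1, 2, 0, 0, 0, 1.2, 0.2, 4.5, 0, 0, 0, 1.8, 0.2, 6.2, 0, 0, 0, 2.1, 0.2, 7.2, 0, 0, 0, 2.1, 0.2, 7.7, 0, 0, 0, 2.1, 0.2, 7.7, 0, 0, 0, 2.1, 0.2, 7.7, 0, 0, 0])

```text
time: 3.67
position: [0.571, -0.0977, 0.0584]
tool_rot: [0.989, 0.063, -0.13, 0.007]
ft_force: [-0.2, 0.1, -0.7]
grip_width: 0.062
```

```bash
python3 -c "
from h import *
where();delta(slope(-58,0,15),YAW,15)"
```

```text
TCP in slope frame mm [-59.5  -1.1  22.3] rot err [-0.13 -0.01 -0.01] F slope [ 0.   0.2 -0.8] w 0.062 t 3.67
t 3.67 shift cm [ 0.15 -0.11  0.73] turn deg [-0.13 -0.01 -0.01] |s| 0.8 F [-0.2  0.1 -0.7]
```

Next, I'll go down slowly in small steps until I feel contact.

Call:
drive_tool(targets=[0, -0.1, 0.3, 0, 0, 0, 0.1, -0.1, 0.6, 0, 0, 0, 0.1, -0.1, 0.7, 0, 0, 0, 0.1, -0.1, 0.7, 0, 0, 0])

```text
time: 4.0
position: [0.57, -0.0959, 0.0509]
tool_rot: [0.989, 0.064, -0.131, 0.007]
ft_force: [0.7, -0.7, -1.4]
grip_width: 0.0616
```

```bash
python3 -c "
from h import *
where()"
```

```text
TCP in slope frame mm [-58.3   0.9  14.8] rot err [-0.13  0.02  0.07] F slope [ 0.9 -0.8 -1.2] w 0.0616 t 4.0
```

Call:
drive_tool(targets=[0, 0, 0.1, 0, 0, 0, 0, 0, 0.15, 0, 0, 0, 0, 0, 0.15, 0, 0, 0])

```text
time: 4.25
position: [0.5699, -0.096, 0.0496]
tool_rot: [0.989, 0.064, -0.13, 0.007]
ft_force: [0.9, 0.5, 1.0]
grip_width: 0.0625
```

```bash
python3 -c "
from h import *
where()"
```

```text
TCP in slope frame mm [-58.1   0.8  13.5] rot err [-0.12  0.    0.06] F slope [0.6 0.4 1.2] w 0.0625 t 4.25
```

Call:
drive_tool(targets=[0, 0.05, 0.05, 0, 0, 0, 0.1, 0.05, 0.1, 0, 0, 0, 0.2, 0.05, 0.1, 0, 0, 0, 0.3, 0.05, 0.1, 0, 0, 0, 0.3, 0.05, 0.1, 0, 0, 0])

```text
time: 4.67
position: [0.5721, -0.0962, 0.0489]
tool_rot: [0.989, 0.063, -0.131, 0.007]
ft_force: [-1.5, 0.7, 6.4]
grip_width: 0.0618
```

```bash
python3 -c "
from h import *
where()"
```

```text
TCP in slope frame mm [-55.9   0.3  13.4] rot err [-0.11  0.08  0.06] F slope [-3.   0.9  5.8] w 0.0618 t 4.67
```

Call:
drive_tool(targets=[0.1, 0, 0, 0, 0, 0, 0.2, 0, 0, 0, 0, 0, 0.3, 0, 0, 0, 0, 0, 0.3, 0, 0, 0, 0, 0])

```text
time: 5.0
position: [0.575, -0.0961, 0.0481]
tool_rot: [0.989, 0.063, -0.131, 0.008]
ft_force: [-2.6, 0.2, 7.3]
grip_width: 0.0619
```

```bash
python3 -c "
from h import *
where()"
```

```text
TCP in slope frame mm [-52.8  -0.   13.4] rot err [-0.08  0.07  0.05] F slope [-4.4  0.5  6.4] w 0.0619 t 5.0
```

Call:
drive_tool(targets=[0.1, 0, 0, 0, 0, 0, 0.2, 0, 0, 0, 0, 0, 0.2, 0, 0, 0, 0, 0])

```text
time: 5.25
position: [0.5751, -0.0961, 0.048]
tool_rot: [0.989, 0.064, -0.133, 0.008]
ft_force: [-4.5, -0.6, 10.2]
grip_width: 0.0616
```

```bash
python3 -c "
from h import *
where()"
```

```text
TCP in slope frame mm [-52.8   0.   13.3] rot err [-0.09  0.33  0.08] F slope [-7.1 -0.   8.7] w 0.0616 t 5.25
```

Call:
drive_tool(targets=[0.1, 0, 0, 0, 0, 0, 0.3, 0, 0, 0, 0, 0, 0.3, 0, 0, 0, 0, 0])

```text
time: 5.5
position: [0.5751, -0.096, 0.0479]
tool_rot: [0.989, 0.064, -0.137, 0.008]
ft_force: [-9.0, -1.6, 14.2]
grip_width: 0.0617
```

```bash
python3 -c "
from h import *
where()"
```

```text
TCP in slope frame mm [-52.6   0.1  13.2] rot err [-0.11  0.73  0.12] F slope [-12.5  -0.5  11.3] w 0.0617 t 5.5
```

Call:
drive_tool(targets=[-0.2, 0, -0.05, 0, 0, 0, -0.3, 0, -0.1, 0, 0, 0, -0.3, 0, -0.1, 0, 0, 0])

```text
time: 5.75
position: [0.5752, -0.096, 0.0479]
tool_rot: [0.989, 0.064, -0.133, 0.007]
ft_force: [-5.3, -2.2, 6.0]
grip_width: 0.0618
```

Call:
drive_tool(targets=[0, 0, 0, 0, 0, 0, 0, 0, 0, 0, 0, 0, 0, 0, 0, 0, 0, 0, 0, 0, 0, 0, 0, 0, 0, 0, 0, 0, 0, 0], grip=-0.7)

```text
time: 6.17
position: [0.5779, -0.0954, 0.0469]
tool_rot: [0.989, 0.063, -0.13, 0.007]
ft_force: [0.0, -0.1, 0.2]
grip_width: 0.0735
```

```bash
python3 -c "
from h import *
where();
o,p,d=snap('w3');delta(slope(-75,0,130),YAW,15)"
```

```text
TCP in slope frame mm [-49.7   0.3  13. ] rot err [-0.13 -0.03  0.06] F slope [-0.  -0.1  0.2] w 0.0735 t 6.17
t 6.22 shift cm [ -2.52   0.   -11.7 ] turn deg [-0.13 -0.01  0.06] |s| 12.0 F [-0.3 -0.4  1.4]
```

View pics/w3.png

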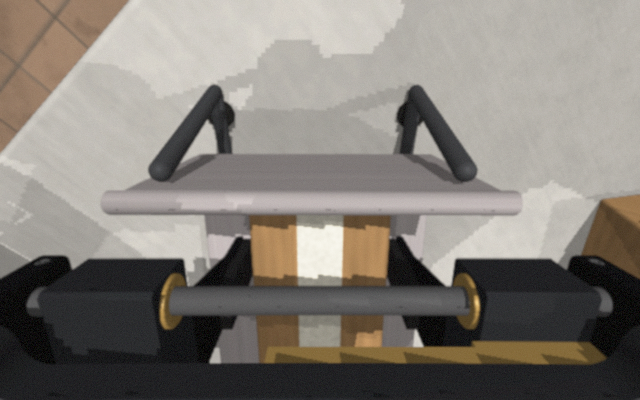

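Carton 1 now lies on the slope at about (320,260), with the backstop bar from (104,202) to (520,202). I'll back off upward and measure its centring directly.

Call:
drive_tool(targets=[0, 0, -3, 0, 0, 0, -0.5, 0, -6, 0, 0, 0, -2.5, 0, -9, 0, 0, 0, -5, 0, -12, 0, 0, 0, -7, 0, -14.5, 0, 0, 0, -7.5, 0, -15, 0, 0, 0, -7.5, 0, -15, 0, 0, 0], grip=-1)

```text
time: 6.8
position: [0.545, -0.1007, 0.2142]
tool_rot: [0.99, 0.063, -0.128, 0.008]
ft_force: [0.1, -0.0, -0.7]
grip_width: 0.087
```

Run:
```python
from h import *
where();o,p,d=snap('w4'); np.savez("pics/w4o.npz",**{k:o[k] for k in("position","tool_rot")})
Q=slopecloud(o,d)
def run(v,lo,hi,name,u0,u1):
    m=(Q[v,:,2]>lo)&(Q[v,:,2]<hi); us=np.where(m)[0]; us=us[(us>u0)&(us<u1)]
    if len(us)>5: print(name,v,us[0],us[-1],Q[v,us[0]].round(1),Q[v,us[-1]].round(1),"mid",((Q[v,us[0],1]+Q[v,us[-1],1])/2).round(2))
for v in range(60,240,12):
    run(v,70,95,"bar",100,540); run(v,38,52,"carton",200,440)
    run(v,-6,6,"slope",150,500)
```

```text
TCP in slope frame mm [-125.2   -0.7  166. ] rot err [-0.   -0.27 -0.  ] F slope [ 0.3 -0.1 -0.6] w 0.087 t 6.8
carton 60 280 356 [-11.8  31.3  43.7] [-12.  -30.6  44.8] mid 0.35
slope 60 247 384 [-7.4 67.2 -0.1] [ -7.5 -61.5   0.7] mid 2.85
carton 72 281 356 [-21.1  30.5  46.6] [-20.9 -31.1  43.1] mid -0.31
slope 72 248 384 [-17.9  66.8   0.7] [-17.8 -62.5  -1.4] mid 2.14
carton 84 281 355 [-30.3  31.   44.8] [-30.2 -30.6  42.5] mid 0.18
slope 84 248 383 [-28.6  67.7  -0. ] [-28.6 -61.9   0.6] mid 2.91
carton 96 281 355 [-39.7  31.5  43.3] [-39.7 -30.9  43.3] mid 0.31
slope 96 249 382 [-39.5  67.3   0.6] [-39.5 -61.5   0.7] mid 2.89
carton 108 283 354 [-49.4  29.9  45.6] [-49.4 -30.2  45.2] mid -0.13
slope 108 250 382 [-50.7  67.2   0.1] [-50.7 -62.5  -0.8] mid 2.35
carton 120 283 354 [-59.3  30.4  43.8] [-59.2 -30.5  45.1] mid -0.03
slope 120 251 381 [-62.2  67.   -0.2] [-62.1 -62.    0.1] mid 2.5
carton 132 284 354 [-69.3  29.8  45.4] [-69.5 -31.   43.8] mid -0.61
slope 132 251 380 [-74.   68.1  -1.6] [-73.9 -61.7  -0. ] mid 3.16
carton 144 284 353 [-79.9  30.3  43.7] [-79.8 -30.4  44.3] mid -0.06
slope 144 252 380 [-85.9  67.5  -0.1] [-86.1 -62.8  -2.2] mid 2.35
carton 156 284 353 [-90.3  30.5  44.7] [-90.5 -30.8  43.5] mid -0.15
slope 156 253 379 [-98.3  67.5  -1.2] [-98.2 -62.2  -0.6] mid 2.65
carton 168 285 353 [-101.2   30.    44.4] [-101.3  -31.1   43.8] mid -0.56
slope 168 255 378 [-110.7   66.    -0.5] [-1.106e+02 -6.180e+01 -1.000e-01] mid 2.13
slope 180 255 378 [-123.8   67.    -1.4] [-123.9  -62.8   -1.8] mid 2.1
slope 192 256 377 [-136.7   66.6   -0.6] [-136.9  -62.4   -1.2] mid 2.09
slope 204 151 156 [-149.7  179.1    0.9] [-151.1  176.    -3.3] mid 177.54
slope 216 159 169 [-161.8  170.3    5.2] [-165.8  165.1   -5.6] mid 167.68
slope 228 170 180 [-175.5  160.4    5.5] [-179.4  154.    -3.9] mid 157.21
```

View pics/w4.png

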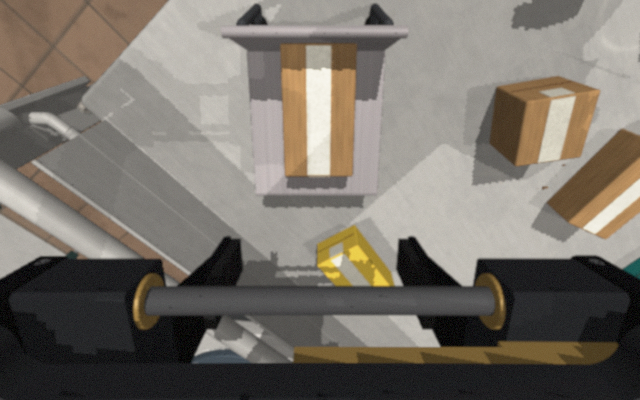

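The image shows carton 1 flush on the slope and against the backstop, but 2.6 mm off centre: carton mid at y = -0.1, slope mid at y = 2.5. My earlier -1.6 mm correction was taken while the arm was still settling. I'll check again, then fix the centring by regripping.

Run:
```python
from h import *
o0=np.load("pics/w4o.npz"); where(); print(robot.get_obs()["position"]-o0["position"])
f=np.load("pics/w4.npz"); Q=slopecloud(o0,f["d"])
for v in list(range(26,56,2))+list(range(170,184,2)): print(v,Q[v,319].round(1),Q[v,300].round(1),Q[v,345].round(1))
c=[];s=[]
for v in range(48,172,4):
    us=np.where((Q[v,:,2]>38)&(Q[v,:,2]<52))[0]; us=us[(us>200)&(us<440)]; c.append(Q[v,us,:2][[0,-1]].mean(0))
    us=np.where((Q[v,:,2]>-6)&(Q[v,:,2]<6))[0]; us=us[(us>150)&(us<500)]; s.append(Q[v,us,:2][[0,-1]].mean(0))
for a in (c,s): a=np.array(a); k=np.polyfit(a[:,0],a[:,1],1); print("yaw",np.degrees(np.arctan(k[0])),"y at -55",np.polyval(k,-55))
us=np.where((Q[33,:,2]>70)&(Q[33,:,2]<95))[0]; print("bar",us[0],us[-1],Q[33,us[[0,-1]]].round(1))
```

```text
TCP in slope frame mm [-125.    -0.3  164. ] rot err [-0.09 -0.12  0.03] F slope [-1.1  0.3 -0.1] w 0.0871 t 6.85
[-0.0003961   0.00037287 -0.00192726]
26 [ 5.8 -0.5 80.7] [ 6.2 12.6 78.9] [  5.9 -18.5  80.1]
28 [ 4.5 -0.5 81.6] [ 4.5 12.5 81.1] [  4.4 -18.4  81.5]
30 [ 3.1 -0.5 82. ] [ 3.1 12.5 82.3] [  3.4 -18.5  80.3]
32 [ 2.1 -0.5 80.7] [ 2.2 12.6 80.5] [  2.  -18.5  81.4]
34 [ 0.8 -0.5 81.2] [ 0.8 12.6 81.1] [  0.7 -18.5  81.7]
36 [-0.2 -0.5 80.2] [-0.3 12.7 80.5] [ -0.3 -18.6  80.2]
38 [-1.1 -0.5 77.3] [-1.1 12.8 77.5] [ -1.1 -18.8  77.7]
40 [ 0.6 -0.5 58.6] [ 0.9 14.  56.2] [  1.1 -20.5  55.2]
42 [ 1.  -0.5 46.7] [ 0.9 14.5 47.1] [  0.9 -21.1  47. ]
44 [-0.1 -0.5 44.3] [-0.3 14.6 45.8] [ -0.3 -21.3  45.6]
46 [-1.7 -0.5 45.3] [-1.8 14.7 45.9] [ -1.7 -21.4  45.1]
48 [-3.2 -0.5 45.9] [-3.  14.8 44.3] [ -3.3 -21.3  46.5]
50 [-4.7 -0.5 45.9] [-4.6 14.7 45.2] [ -4.8 -21.3  46.7]
52 [-6.  -0.5 44.5] [-6.  14.8 44.3] [ -6.4 -21.3  47.7]
54 [-7.6 -0.5 45.6] [-7.6 14.8 46. ] [ -7.6 -21.5  45.6]
170 [-102.9   -0.5   44.8] [-102.6   16.4   46.4] [-102.9  -23.9   45. ]
172 [-104.8   -0.5   44.8] [-104.9   16.6   44.5] [-104.7  -23.9   45.1]
174 [-106.4   -0.5   45.9] [-106.7   16.6   44.6] [-106.6  -24.    44.7]
176 [-109.    -0.5   42.5] [-118.9   19.3    1. ] [-119.3  -27.8   -0.7]
178 [-120.9   -0.5    1.4] [-121.3   19.4    0. ] [-121.4  -27.8   -0.5]
180 [-123.8   -0.5   -1.4] [-1.234e+02  1.950e+01  1.000e-01] [-122.9  -27.7    2. ]
182 [-125.5   -0.5    0.4] [-125.6   19.5   -0. ] [-125.5  -27.9    0.4]Traceback (most recent call last):
  File "<stdin>", line 8, in <module>
IndexError: index 0 is out of bounds for axis 0 with size 0
```

```bash
cat >> h.py <<'E'
F=F+S@np.array([0,.0025,0])
E
python3 -c "
from h import *
where();delta(slope(-58,0,60),YAW,15);delta(slope(-58,0,18),YAW,15)"
```

```text
TCP in slope frame mm [-125.    -2.8  164. ] rot err [-0.09 -0.12  0.03] F slope [-1.1  0.3 -0.1] w 0.0871 t 6.85
t 6.85 shift cm [ 6.68 -0.26 10.41] turn deg [-0.09 -0.12  0.03] |s| 12.4 F [-1.1  0.2  0.1]
t 6.85 shift cm [ 6.67 -0.25 14.61] turn deg [-0.09 -0.12  0.03] |s| 16.1 F [-1.1  0.2  0.1]
```

Call:
drive_tool(targets=[2, -0.1, 3, 0, 0, 0, 4, -0.3, 6, 0, 0, 0, 6, -0.3, 9, 0, 0, 0, 6.6, -0.3, 11.5, 0, 0, 0, 6.6, -0.3, 13.5, 0, 0, 0, 6.6, -0.3, 14.4, 0, 0, 0, 6.6, -0.3, 14.4, 0, 0, 0, 6.6, -0.3, 14.4, 0, 0, 0])

```text
time: 7.52
position: [0.5695, -0.0933, 0.0542]
tool_rot: [0.989, 0.063, -0.131, 0.007]
ft_force: [0.6, 0.5, 0.9]
grip_width: 0.0871
```

```bash
python3 -c "
from h import *
where();delta(slope(-58,0,18),YAW,15)"
```

```text
TCP in slope frame mm [-59.3   1.   18. ] rot err [-0.19  0.13  0.07] F slope [0.4 0.5 1.1] w 0.0871 t 7.52
t 7.52 shift cm [ 0.13  0.1  -0.  ] turn deg [-0.19  0.13  0.07] |s| 0.2 F [0.6 0.5 0.9]
```

Call:
drive_tool(targets=[0, 0.05, 0, 0, 0, 0, 0, 0.05, 0, 0, 0, 0])

```text
time: 7.68
position: [0.5714, -0.0944, 0.0567]
tool_rot: [0.99, 0.063, -0.129, 0.008]
ft_force: [-0.2, -1.1, -0.4]
grip_width: 0.0872
```

```bash
python3 -c "
from h import *
where()"
```

```text
TCP in slope frame mm [-58.3  -0.4  20.8] rot err [-0.06 -0.15  0.03] F slope [-0.2 -1.1 -0.5] w 0.0872 t 7.68
```

Call:
drive_tool(targets=[0, 0, 0, 0, 0, 0, 0, 0, 0, 0, 0, 0, 0, 0, 0, 0, 0, 0, 0, 0, 0, 0, 0, 0, 0, 0, 0, 0, 0, 0], grip=1, squeeze=10)

```text
time: 8.1
position: [0.5703, -0.0945, 0.0558]
tool_rot: [0.989, 0.064, -0.13, 0.008]
ft_force: [0.1, -0.0, 1.8]
grip_width: 0.0617
```

```bash
python3 -c "
from h import *
where()"
```

```text
TCP in slope frame mm [-59.2  -0.3  19.6] rot err [-0.05 -0.01  0.07] F slope [-0.4 -0.   1.8] w 0.0617 t 8.1
```

Call:
drive_tool(targets=[0.1, 0, 0, 0, 0, 0, 0.2, 0, 0, 0, 0, 0, 0.3, 0, 0, 0, 0, 0])

```text
time: 8.35
position: [0.5703, -0.0945, 0.0557]
tool_rot: [0.989, 0.064, -0.134, 0.008]
ft_force: [-6.5, -3.5, 9.0]
grip_width: 0.062
```

Call:
drive_tool(targets=[0, 0, 0, 0, 0, 0, 0, 0, 0, 0, 0, 0, 0, 0, 0, 0, 0, 0, 0, 0, -3, 0, 0, 0], grip=-1)

```text
time: 8.68
position: [0.5756, -0.0912, 0.0789]
tool_rot: [0.989, 0.063, -0.137, 0.005]
ft_force: [-0.6, 0.4, -1.1]
grip_width: 0.0811
```

Call:
drive_tool(targets=[0, 0, -3, 0, 0, 0, -3, 0, -6, 0, 0, 0, -5, 0, -9, 0, 0, 0, -7, 0, -12, 0, 0, 0, -7, 0, -12, 0, 0, 0, -7, 0, -12, 0, 0, 0])

```text
time: 9.18
position: [0.5456, -0.0979, 0.2198]
tool_rot: [0.99, 0.063, -0.128, 0.008]
ft_force: [-0.3, -0.3, -0.9]
grip_width: 0.0872
```

```bash
cat >> h.py <<'E'
def check(n,lo,hi,u0=200,u1=440,N=48):
    where();o,p,d=snap(n); Q=slopecloud(o,d)
    c=[];s=[];e=[]
    for v in range(0,250,3):
        cu=[u for u in np.where((Q[v,:,2]>lo)&(Q[v,:,2]<hi)&(abs(Q[v,:,1])<45)&(Q[v,:,0]>-115)&(Q[v,:,0]<-3))[0]]
        if len(cu)>20: c.append(Q[v,[cu[0],cu[-1]],:2].mean(0)); e.append(np.ptp(Q[v,cu,1]))
        su=[u for u in np.where((abs(Q[v,:,2])<6)&(abs(Q[v,:,1])<85)&(Q[v,:,0]>-140)&(Q[v,:,0]<-5))[0]]
        if len(su)>20 and np.ptp(Q[v,su,1])>120: s.append(Q[v,[su[0],su[-1]],:2].mean(0))
    for nm,a in (("carton",c),("slope",s)):
        a=np.array(a)
        if len(a)>4: k=np.polyfit(a[:,0],a[:,1],1); print(nm,len(a),"yaw",np.degrees(np.arctan(k[0])).round(2),"y@-55",np.polyval(k,-55).round(2),"xr",a[:,0].min().round(1),a[:,0].max().round(1))
    m=(Q[...,2]>lo)&(Q[...,2]<hi)&(abs(Q[...,1])<26)&(Q[...,0]>-118)&(Q[...,0]<-8); q=Q[m]
    if len(q)>100: A=np.c_[q[:,:2],np.ones(len(q))]; print("top plane n=",np.linalg.lstsq(A,q[:,2],rcond=None)[0].round(4),"xmin",np.percentile(q[:,0],.5).round(1))
    return o,p,d,Q
E
python3 - <<'E'
from h import *
o,p,d,Q=check("w5",38,52)
print([ (v,Q[v,319].round(1)[[0,2]]) for v in range(20,70,3)])
E
```

```text
TCP in slope frame mm [-125.7   -0.5  171.6] rot err [-0.02 -0.29  0.02] F slope [-0.1 -0.2 -1. ] w 0.0872 t 9.18
carton 42 yaw 0.38 y@-55 -0.44 xr -108.8 -5.1
slope 45 yaw 0.29 y@-55 0.2 xr -138.9 -7.3
top plane n= [2.90000e-03 4.00000e-04 4.55775e+01] xmin -107.5
[(20, array([ 29.7, -14.9])), (23, array([ 27.1, -14.7])), (26, array([ 24.8, -15.7])), (29, array([ 4.6, 80.5])), (32, array([ 2.3, 82.7])), (35, array([ 0.7, 81.2])), (38, array([-0.9, 79.1])), (41, array([ 1. , 53.9])), (44, array([ 0. , 45.6])), (47, array([-2.3, 46.5])), (50, array([-4.5, 46. ])), (53, array([-6.6, 45.6])), (56, array([-8.9, 45.3])), (59, array([-11.3,  46.6])), (62, array([-13.6,  46.9])), (65, array([-15.7,  45.7])), (68, array([-18. ,  45.7]))]
```

View pics/w5.png

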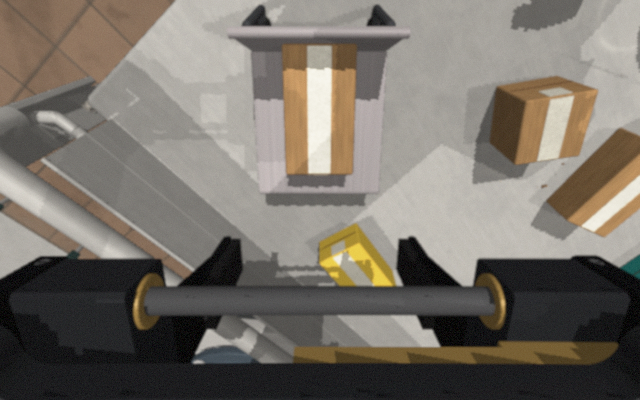

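Carton 1 at (319,110) is now within 0.7 mm of centre, flat (top at n = 45.6) and touching the backstop. On to the second carton.

```bash
python3 -c "
from h import *
delta([.522,-.4475,.15],-17.3)"
```

```text
t 9.23 shift cm [-4.76 34.44  8.23] turn deg [ 3.09 14.7  24.5 ] |s| 35.7 F [-0.  -0.  -0.2]
```

Call:
drive_tool(targets=[-0.4, 3, 0, 0.3, 1.4, 2.3, -1, 7, 0.5, 0.7, 3, 5, -1.6, 11, 1.5, 1.1, 5, 8, -2.2, 15, 2.5, 1.4, 7, 11, -2.8, 19, 4, 1.8, 8.5, 14, -3.4, 23, 5.5, 2.2, 10, 17, -4, 27, 7, 2.6, 12, 20, -4.5, 31, 8, 2.9, 14, 23, -4.8, 34.4, 8.2, 3.1, 14.7, 24.5, -4.8, 34.4, 8.2, 3.1, 14.7, 24.5, -4.8, 34.4, 8.2, 3.1, 14.7, 24.5, -4.8, 34.4, 8.2, 3.1, 14.7, 24.5])

```text
time: 10.23
position: [0.5205, -0.4462, 0.1475]
tool_rot: [0.989, -0.151, -0.003, -0.002]
ft_force: [0.1, 0.5, -0.0]
grip_width: 0.087
```

Run:
```python
from h import *
o,p,d=snap("w6"); P=cloud("wrist",d,o)
br=(P[...,2]>.036)&(P[...,2]<.052)
n,l,s,c=cv2.connectedComponentsWithStats(br.astype(np.uint8),connectivity=4)
for i in range(1,n):
    if s[i,4]>4000:
        q=P[l==i]; r=cv2.minAreaRect((q[:,:2]*1000).astype(np.float32)); print(c[i].round(),s[i,4],np.round(r[0],1),np.round(r[1],1),round(r[2],1),"z",np.median(q[:,2]).round(4))
delta([.522,-.4475,.0125],-17.3)
```

```text
[321. 190.] 8759 [ 522.5 -448.2] [ 62.1 110.5] 72.5 z 0.0446
t 10.28 shift cm [ 0.23  0.19 13.56] turn deg [-0.13  0.3   0.05] |s| 13.6 F [-0.3  0.2 -0.4]
```

View pics/w6.png

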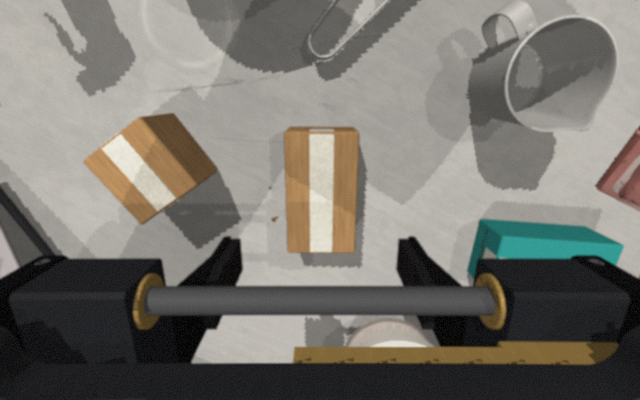

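Run:
```python
from h import *
f=np.load("pics/w6.npz"); o=robot.get_obs(); P=cloud("wrist",f["d"],o)
R=Ro.from_quat(o["tool_rot"]).as_matrix(); T=(P-o["position"])@R*1000
m=(P[...,2]>.06)&(P[...,2]<.13); m[230:]=False
q=T[m]; print("tall pts",len(q), q.min(0).round(), q.max(0).round()); 
q2=q[(abs(q[:,0])<70)&(abs(q[:,1])<115)];print("near",len(q2), q2.min(0).round() if len(q2) else "")
```

```text
tall pts 8378 [ -16. -184.   72.] [144. 203.  89.]
near 237 [   8. -115.   86.]
```

Nothing tall is under the gripper body, so I'll descend and grasp.

Call:
drive_tool(targets=[0.2, 0.2, 4, 0, 0.2, 0, 0.2, 0.2, 8, 0, 0.2, 0, 0.2, 0.2, 11, 0, 0.2, 0, 0.2, 0.2, 12.8, 0, 0.2, 0, 0.2, 0.2, 13.5, 0, 0.2, 0, 0.2, 0.2, 13.5, 0, 0.2, 0])

```text
time: 10.78
position: [0.5218, -0.4468, 0.0127]
tool_rot: [0.989, -0.149, -0.001, -0.002]
ft_force: [-0.1, 0.2, -0.4]
grip_width: 0.0867
```

Call:
drive_tool(targets=[0, 0, 0, 0, 0, 0, 0, 0, 0, 0, 0, 0, 0, 0, 0, 0, 0, 0, 0, 0, 0, 0, 0, 0, 0, 0, 0, 0, 0, 0], grip=1, squeeze=20)

```text
time: 11.2
position: [0.5228, -0.4501, 0.0164]
tool_rot: [0.989, -0.151, 0.002, 0.001]
ft_force: [-0.7, -0.9, 8.6]
grip_width: 0.0621
```

```bash
python3 -c "
from h import *
delta(slope(-85,0,140),YAW,15)"
```

```text
t 11.2 shift cm [ -5.45 -35.63 -16.28] turn deg [ -3.14 -14.94 -24.5 ] |s| 39.5 F [-0.7 -0.9  8.6]
```

Call:
drive_tool(targets=[0, 0, -3, 0, 0, 0, 0, 0, -6.5, 0, 0, 0, 0, 0, -10, 0, 0, 0, 0, -1, -13.5, 0, 0, 0, -0.5, -3, -16.2, -0.3, -1.2, -2, -1.1, -7, -16.3, -0.6, -3, -5, -1.7, -11, -16.3, -1, -5, -8, -2.3, -15, -16.3, -1.3, -6.5, -11, -2.9, -19, -16.3, -1.7, -8, -14, -3.5, -23, -16.3, -2, -10, -17, -4.1, -27, -16.3, -2.5, -12, -20, -4.7, -31, -16.3, -2.9, -13.5, -22.5])

```text
time: 12.2
position: [0.5695, -0.138, 0.178]
tool_rot: [0.992, 0.047, -0.119, 0.008]
ft_force: [0.1, -0.4, -1.9]
grip_width: 0.0619
```

```bash
python3 -c "
from h import *
where();delta(slope(-85,0,140),YAW,15)"
```

```text
TCP in slope frame mm [-96.9 -43.3 136.1] rot err [-0.22 -1.31 -1.87] F slope [ 0.5 -0.4 -1.8] w 0.0619 t 12.2
t 12.2 shift cm [ 1.06 -4.37 -0.35] turn deg [-0.22 -1.31 -1.87] |s| 4.5 F [ 0.1 -0.4 -1.9]
```

Call:
drive_tool(targets=[0.4, -2.5, 0, -0.1, -0.8, -1, 0.8, -4.4, -0.2, -0.2, -1.4, -2, 0.8, -4.4, -0.2, -0.2, -1.4, -2, 0.8, -4.4, -0.2, -0.2, -1.4, -2, 0.8, -4.4, -0.2, -0.2, -1.4, -2, 0.8, -4.4, -0.2, -0.2, -1.4, -2])

```text
time: 12.7
position: [0.5733, -0.0965, 0.1778]
tool_rot: [0.989, 0.062, -0.131, 0.008]
ft_force: [-0.8, -0.5, -2.0]
grip_width: 0.0617
```

Run:
```python
from h import *
where()
o,p,d=snap("w7"); where(); Q=slopecloud(o,d)
# held carton: top plane, centre, front end; bar centre
print("col",[(v,Q[v,319].round(1)[[0,2]]) for v in range(100,240,5)])
for v in range(70,130,5):
    us=np.where((Q[v,:,2]>74)&(Q[v,:,2]<92)&(abs(Q[v,:,1])<80)&(abs(Q[v,:,0])<12))[0]
    if len(us)>20: print("bar",v,Q[v,us[[0,-1]],1].round(1),Q[v,us[[0,-1]],1].mean().round(2))
for v in range(90,160,10):
    us=np.where((abs(Q[v,:,2])<7)&(abs(Q[v,:,1])<75))[0]
    if len(us)>20: print("slope",v,Q[v,us[[0,-1]],1].round(1),Q[v,us[[0,-1]],1].mean().round(2))
m=(Q[...,2]>150)&(abs(Q[...,1])<40);m[250:]=False;m[:150]=False
q=Q[m];q=q[q[:,2]<190]; print(len(q),np.percentile(q,[1,50,99],axis=0).round(1))
```

```text
TCP in slope frame mm [-88.1  -2.7 138.2] rot err [-0.05  0.03 -0.08] F slope [-0.3 -0.4 -2.2] w 0.0617 t 12.7
TCP in slope frame mm [-88.1  -2.8 138.2] rot err [-0.07  0.04 -0.09] F slope [-0.2 -0.4 -2. ] w 0.0621 t 12.75
col [(100, array([-6.1, 44.8])), (105, array([-9.7, 46. ])), (110, array([-13.3,  46.6])), (115, array([-17. ,  46.2])), (120, array([-20.8,  45.4])), (125, array([-24.6,  45. ])), (130, array([-28.3,  45.9])), (135, array([-32.2,  45.1])), (140, array([-36. ,  45.9])), (145, array([-39.9,  46.1])), (150, array([-44. ,  45.1])), (155, array([-47.9,  45.7])), (160, array([-34.1, 138.8])), (165, array([-33.9, 151.8])), (170, array([-33.9, 162.6])), (175, array([-35.3, 166.3])), (180, array([-37.4, 166.4])), (185, array([-39.5, 167. ])), (190, array([-41.8, 166.8])), (195, array([-44.1, 166.7])), (200, array([-46.4, 166.6])), (205, array([-48.8, 166.2])), (210, array([-51.2, 166.1])), (215, array([-53.2, 167. ])), (220, array([-55.9, 166.2])), (225, array([-58.1, 166.6])), (230, array([-60.6, 166.4])), (235, array([-62.8, 167.1]))]
bar 80 [ 64.3 -64.7] -0.19
bar 85 [ 64.7 -64.1] 0.28
bar 90 [ 64.4 -64.3] 0.07
slope 100 [ 65.4 -64.1] 0.66
slope 110 [ 64.9 -64.5] 0.15
slope 120 [ 64.4 -64.2] 0.13
slope 130 [ 65.  -65.4] -0.2
slope 140 [ 65.1 -64.4] 0.34
slope 150 [ 64.7 -63.9] 0.37
11748 [[-70.1 -33.  151.7]
 [-49.5  -2.7 166.3]
 [-33.7  27.6 167.9]]
```

View pics/w7.png

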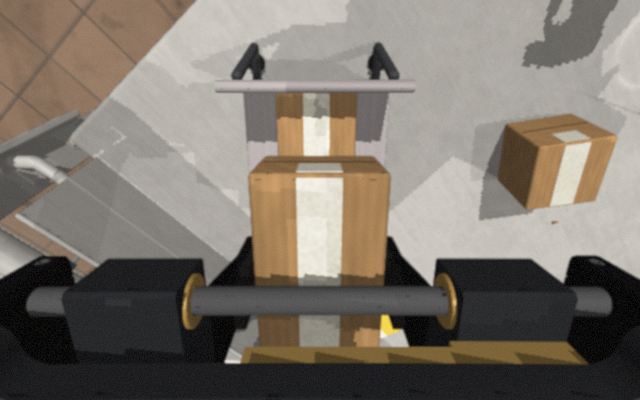

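The held carton at (320,230) hangs parallel, 2.7 mm to one side of centre. I'll correct that and lower it to just above carton 1.

Call:
drive_tool(targets=[0.5, -0.1, 1.5, 0, 0, 0, 1.2, -0.2, 3.5, 0, 0, 0, 2, -0.3, 5.2, 0, 0, 0, 2.6, -0.3, 6.3, 0, 0, 0, 2.6, -0.3, 6.8, 0, 0, 0, 2.6, -0.3, 6.8, 0, 0, 0, 2.6, -0.3, 6.8, 0, 0, 0, 2.6, -0.3, 6.8, 0, 0, 0])

```text
time: 13.42
position: [0.5811, -0.0917, 0.1063]
tool_rot: [0.989, 0.063, -0.13, 0.008]
ft_force: [0.8, 0.4, -1.4]
grip_width: 0.0619
```

```bash
python3 -c "
from h import *
where()"
```

```text
TCP in slope frame mm [-61.5   1.1  71.3] rot err [-0.01 -0.05 -0.01] F slope [ 1.1  0.3 -1.1] w 0.0619 t 13.42
```

Call:
drive_tool(targets=[0.1, 0.05, 0.3, 0, 0, 0, 0.2, 0.05, 0.6, 0, 0, 0, 0.2, 0.05, 0.8, 0, 0, 0, 0.2, 0.05, 0.8, 0, 0, 0])

```text
time: 13.75
position: [0.5805, -0.0916, 0.097]
tool_rot: [0.989, 0.063, -0.131, 0.008]
ft_force: [0.3, -0.1, -1.5]
grip_width: 0.0617
```

```bash
python3 -c "
from h import *
where()"
```

```text
TCP in slope frame mm [-59.7   1.2  62.2] rot err [-0.04  0.03  0.04] F slope [ 0.6 -0.2 -1.4] w 0.0617 t 13.75
```

Call:
drive_tool(targets=[0, 0.05, 0.1, 0, 0, 0, 0.1, 0.1, 0.2, 0, 0, 0, 0.1, 0.1, 0.2, 0, 0, 0])

```text
time: 14.0
position: [0.5806, -0.0919, 0.0967]
tool_rot: [0.989, 0.063, -0.131, 0.007]
ft_force: [-1.7, 2.5, 8.9]
grip_width: 0.062
```

```bash
python3 -c "
from h import *
where()"
```

```text
TCP in slope frame mm [-59.5   1.   61.9] rot err [-0.11  0.11  0.03] F slope [-3.6  2.7  8.3] w 0.062 t 14.0
```

Contact with carton 1. I'll ease the pressure and slide forward to the backstop.

Call:
drive_tool(targets=[0, 0, -0.15, 0, 0, 0, 0.1, 0.05, -0.15, 0, 0, 0, 0.2, 0.05, -0.15, 0, 0, 0, 0.3, 0.05, -0.15, 0, 0, 0, 0.4, 0.05, -0.15, 0, 0, 0, 0.4, 0.05, -0.15, 0, 0, 0])

```text
time: 14.5
position: [0.5854, -0.0928, 0.0955]
tool_rot: [0.989, 0.063, -0.131, 0.008]
ft_force: [-1.2, -0.0, 4.0]
grip_width: 0.0618
```

```bash
python3 -c "
from h import *
where()"
```

```text
TCP in slope frame mm [-54.8  -0.5  61.9] rot err [-0.03  0.06  0.03] F slope [-2.2  0.1  3.6] w 0.0618 t 14.5
```

Call:
drive_tool(targets=[0.1, 0, 0, 0, 0, 0, 0.2, 0, 0, 0, 0, 0, 0.3, 0, 0, 0, 0, 0, 0.4, 0, 0, 0, 0, 0, 0.4, 0, 0, 0, 0, 0])

```text
time: 14.92
position: [0.5854, -0.0927, 0.0954]
tool_rot: [0.989, 0.064, -0.135, 0.008]
ft_force: [-7.5, -2.2, 10.6]
grip_width: 0.0619
```

```bash
python3 -c "
from h import *
where()"
```

```text
TCP in slope frame mm [-54.7  -0.4  61.9] rot err [-0.05  0.58  0.06] F slope [-10.2  -1.2   8.3] w 0.0619 t 14.92
```

Against the backstop at 10 N, and the position has stopped changing. I'll relax and release.

Call:
drive_tool(targets=[-0.2, 0, 0, 0, 0, 0, -0.3, 0, 0, 0, 0, 0, -0.3, 0, 0, 0, 0, 0])

```text
time: 15.17
position: [0.5855, -0.0928, 0.0954]
tool_rot: [0.989, 0.063, -0.132, 0.008]
ft_force: [-2.2, -0.0, 6.5]
grip_width: 0.0618
```

Call:
drive_tool(targets=[0, 0, 0, 0, 0, 0, 0, 0, 0, 0, 0, 0, 0, 0, 0, 0, 0, 0, 0, 0, 0, 0, 0, 0, 0, 0, 0, 0, 0, 0], grip=-0.7)

```text
time: 15.58
position: [0.5863, -0.0923, 0.0946]
tool_rot: [0.989, 0.063, -0.131, 0.008]
ft_force: [-0.2, 0.1, 0.3]
grip_width: 0.0735
```

Call:
drive_tool(targets=[0, 0, -2, 0, 0, 0, 0, 0, -5, 0, 0, 0, -2, 0, -7.5, 0, 0, 0, -4.5, 0, -10, 0, 0, 0, -7, 0, -12, 0, 0, 0, -7, 0, -12, 0, 0, 0, -7, 0, -12, 0, 0, 0, -7, 0, -12, 0, 0, 0], grip=-1)

```text
time: 16.25
position: [0.5502, -0.0971, 0.2285]
tool_rot: [0.989, 0.063, -0.131, 0.008]
ft_force: [-0.4, -0.2, -0.8]
grip_width: 0.0868
```

Run:
```python
from h import *
o,p,d,Q=check("w8",83,98)
print([ (v,Q[v,319].round(1)[[0,2]]) for v in range(10,90,4)])
p,d=robot.camera("scene"); cv2.imwrite("pics/s8.png",cv2.resize(p[80:230,230:430,::-1],None,fx=4,fy=4,interpolation=cv2.INTER_CUBIC))
```

```text
TCP in slope frame mm [-123.5   -0.3  181.3] rot err [-0.08  0.04  0.03] F slope [-0.1 -0.2 -0.9] w 0.0868 t 16.25
carton 48 yaw 0.27 y@-55 -0.56 xr -108.7 -4.1
slope 44 yaw 0.27 y@-55 0.19 xr -136.7 -5.0
top plane n= [ 3.10000e-03 -1.00000e-04  9.05983e+01] xmin -110.5
[(10, array([ 40.6, -11.5])), (14, array([ 37.4, -12.8])), (18, array([ 34. , -13.1])), (22, array([ 30.7, -13.8])), (26, array([ 27.3, -14.7])), (30, array([ 24.2, -17. ])), (34, array([ 4.3, 82.4])), (38, array([ 1.8, 81.7])), (42, array([-2.1, 90.1])), (46, array([-4.8, 90.7])), (50, array([-7.3, 89.9])), (54, array([-10.,  91.])), (58, array([-12.6,  90.7])), (62, array([-15.3,  91.4])), (66, array([-18. ,  91.5])), (70, array([-20.6,  90.5])), (74, array([-23.4,  92.5])), (78, array([-26.1,  91.4])), (82, array([-28.9,  93.2])), (86, array([-31.6,  92. ]))]
```

View pics/w8.png

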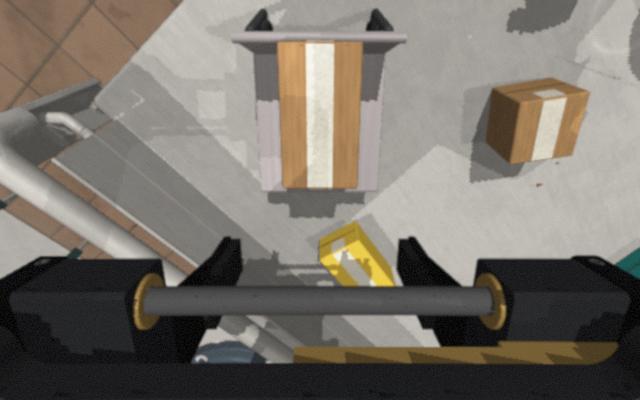

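View pics/s8.png

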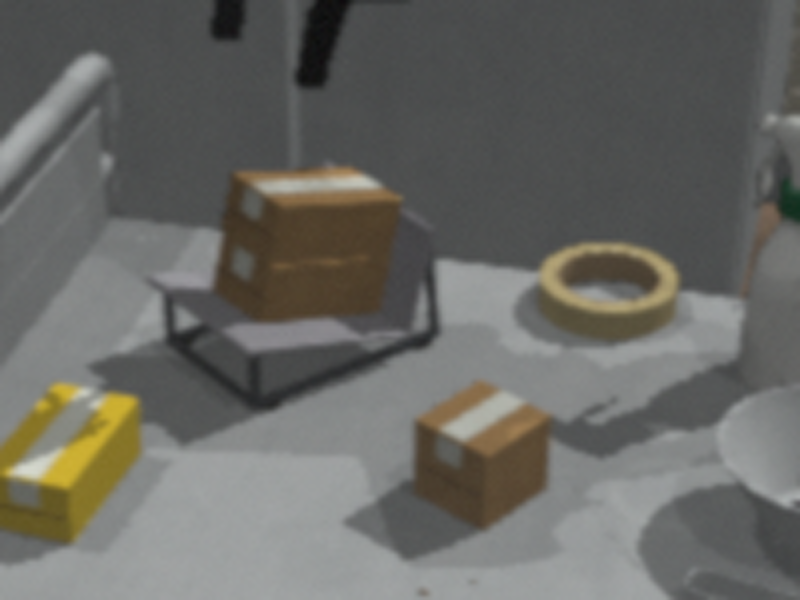

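The stack looks right. In the wrist view the top carton spans (278–361, 42–188), and in the scene crop both cartons sit squarely at (310,245) against the backstop, with the bystander at (483,455) untouched. The gripper is clear, so I'm handing in.

```bash
python3 -c "
from rig import robot
print(robot.hand_in())"
```

```text
the job is handed in; nothing more can be done
None
```

Both long brown cartons are stacked on the rack, each with a short end pushed against the backstop. I handed in at about 16 s, with the gripper open and well clear. I didn't touch the short carton or the yellow and teal look-alikes.

- **Last checks:** the wrist depth image puts the top carton's upper face at 90.6 mm above the slope (90 expected). It is parallel to the slope and about 0.7 mm off centre. Its far end is at the backstop and its near end at about -110 mm. Carton 1, checked before stacking, was about 0.6 mm off centre and flat at 45.6 mm. The scene view shows the two aligned.
- **What disagreed:** one rack measurement, taken while the arm was still settling, left carton 1 about 2.6 mm off centre at first. I found this in the next picture, corrected it by regripping and checked it again before stacking. TCP readings scattered by 1–2 mm between calls, so for the final centring I compared carton and rack within the same picture.
- **Forces:** the highest reading was about 17 N (wrist, pushing carton 1 home), well under the limits.

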